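Clamp the paint tin on the mixing board

TASK

Gently nudge the flat paint tin along the plywood mixing board until it is home against both steel posts of the clamp, then press the clamp's spring bar gently all the way down and, while it is down, slide the keeper fully across so that it traps the bar, and let go. Leave the small jar, the brush and the other things on the board where they are.

Things in the scene. Friction and masses are not known exactly. Their poses are not given: they have to be found in the camera images.
- nest (a point): Place for the tin's centre, on the top face of the fixed plywood mixing board (240 x 360 mm, 8 mm thick). Board axes, used for all below: z up, +y the way the tin is pushed home, +x towards the spring bar. Two upright steel posts, 12 mm thick, 26 mm tall, at x = +-42, y = +14 mm: a tin centred here touches both. The way in from -y is open. Clamp parts are at most 66 mm above the board.
- pin_tip (a point): Round end of the 8 mm pin hanging from the spring bar's arm, the third contact: 29 mm to +x and 32 mm to -y of the nest. It comes down beside the tin as the bar goes down: 27 mm above the board when up, 9 to 18 mm when down; a tin not home is in its way. Its arm, 8 mm wide, runs from it along +x to the bar, top 46 mm above the board when up.
- tin_center (a point): Centre (half-way up) of the loose flat round paint tin, 76 mm diameter, 24 mm tall, 0.18 to 0.35 kg, bare metal, lid on, standing on the board 120 to 190 mm to -y and up to 30 mm to either side of the nest. Too wide to grip well: push its side. It slides with a few N.
- press_spot (a point): A point on the flat top of the spring bar (plunger), on its middle line, 28 mm to -y of its middle. The bar is plain steel, 20 mm wide (x), 90 long (y), its middle at x = 80, y = 0 from the nest, its top 50 mm above the board when up. Pressed straight down it sinks to a hard stop that must be felt: 9 to 18 mm, set anew each time. Spring 2 N at first, 4 to 8 N at the stop; over 28 N harms it.
- plunger (a joint): How far the spring bar is pressed, m: 0 up, 0.009 to 0.018 at the hard stop (set anew each time, must be felt). It springs back up if not trapped; trapped by the keeper it rests about 1 mm higher than the stop.
- keeper (a joint): How far the keeper is slid to +y, m: open at 0 to 0.004, its end 0.028. From 0.012 on its tongue goes over a lug on the bar's +x side (y = +20 to +38 mm from the nest), only if the bar is at or within 1 mm of its hard stop, else the lug blocks it. It moves with about 2 to 4 N and stays where left.
- tab_face (a point): Middle of the -y face of the keeper's steel cross tab: 42 mm long (x), 7 thick (y), 13 tall (z), lying across above the spring bar, underside 3 mm above the bar's raised top. Pushed to +y it slides the keeper; a fingertip pressing the bar down on the tab's -y side and moved along the bar to +y carries it along. The post that holds it starts 24 mm to +x of this point.
- jar_center (a point): Centre of a small glass jar, 34 mm diameter, 50 mm tall, standing on the board; leave it.
- brush_mid (a point): Middle of a paint brush, 170 mm long, lying across the board's far (+y) end; leave it.
- pot_center (a point): Centre of a small white pot, 28 mm diameter, 30 mm tall, standing on the board; leave it.
Mind the look-alikes: they are no part of the job. What is shaped like the part that bears tin_center but black is not meant.

How it is judged:
On the way, in this order (a step that is already met when the one before it is completed fails the run):
1. the tin is home against both posts, the spring bar still up (horizontal distance between tin_center and nest below 0.004 m and value of joint plunger below 0.006 m), for 0.1 s.
2. the spring bar is pressed down by more than 6.5 mm, the keeper not yet across (value of joint plunger above 0.0065 m and value of joint keeper below 0.015 m), for 0.02 s.
At the end, for the whole second after the job is handed in: the tin stands flat within 4 mm of the nest's centre, at rest; the spring bar, released, stays down by more than 6.5 mm, trapped by the keeper, which is slid across by more than 19 mm (horizontal distance between tin_center and nest below 0.004 m and angle between tin_center's own z axis and vertical below 0.08 rad and value of joint plunger above 0.0065 m and value of joint keeper above 0.019 m and linear speed of tin below 0.01 m/s); the robot touches nothing.
It fails at once if the spring bar is pressed with more than 28 N (contact force between the fingers and plunger above 28 N).
It fails at once if the tin is pushed with more than 35 N (contact force between the fingers and tin above 35 N).
It fails at once if the jar, pot or brush is moved by more than 20 mm (distance of any of jar_center, pot_center, brush_mid from where it was at the start of the episode above 0.02 m).
It also fails if it takes over 64 s, if anything falls off the work surface, if the arm or the gripper's body presses on something with over 40 N, if the wrist force passes 120 N, or if a joint passes its speed limit or range.

ROBOT

A 6-joint arm with a two-finger parallel gripper is mounted at the origin on the work surface. World frame = base frame: x ahead of the robot, y to its left, z up, the work surface at z = 0. Lengths are in m, angles in rad, forces in N, time in s.
With the tool pointing down it reaches from about 0.25 to 0.725 m from the base axis. Payload 4 kg.
Tool frame: the origin (TCP) lies midway between the tips of the shut fingers; the grasp point (between the pads) lies 19 mm behind it (bot.grip_point_offset is the distance from the TCP to the grasp point, in m); z points along the fingers, y is the line along which they close (so a half turn about z gives the same grasp; the last joint's range is limited). The gripper opens to 85 mm and grips with 20 to 120 N. Pads are 22 mm wide; open, the fingers measure 114 mm over their backs; the gripper's body (76 mm by 85 mm) begins 54 mm behind the grasp point. The pads swing forward as they close: fully open they stand 13 mm farther back than shut.
Start: joints at [-1.296, 0.241, 0.005, 1.335, 0, 1.571], TCP at [0.136, -0.481, 0.231] pointing down, gripper open.
Joint ranges: [-2.72, 2.72], [-1.05, 1.87], [-1.09, 1.28], [-1.99, 2.15], [-1.42, 1.44], [-3.14, 3.14]. Speed limits (rad/s): [2.79, 2.79, 3.14, 3.14, 3.14, 3.14].

INTERFACE

Orientations are given as a unit quaternion [x, y, z, w].
In Python, from workcell import bot gives the robot as it stands.
- The arm moves only by the tool step_arm, never from a script. Its argument "targets" is text: rows parted by semicolons, each of 7 numbers parted by spaces: the opening, from -1 (shut) to 1 (fully open), so that 0 is half open, then the shift along the world's x, y, z normalised to -1 to 1, where 1 is 0.5 m, then the turn, a rotation vector about the world's x, y, z normalised to -1 to 1, where 1 is pi/4 rad. In form: gripper x y z wx wy wz; .... A call has 1 to 10 rows; each row is the pose to reach, as a shift and turn from the pose commanded when the call began; what a row does not reach only later rows make up. A row lasts 1/12 s, in which the tool goes at most 41.7 mm and 7.16 degrees, less where a joint would pass 70% of its speed; a pose out of reach is approached as far as the arm can. A call with a number of a shift or a turn outside -1 to 1 is refused whole. A call with a gripper value outside its range is refused whole. The fingers move at their own pace and stop on an object; the grip force is fixed at half the most. Time passes only in rows, so rows that repeat a pose let the fingers close. It gives the time, the measured TCP pose, the force, the opening and the grip force at its end, in the units of the state.
- bot.get_obs(): the state, without advancing time (a new reading comes with each control period).
- bot.camera(name): name is "side" or "top"; returns the picture (400x640x3 uint8, red, green, blue); there is no depth.
- bot.camera_info(name): a dict with "vertical_fov" (degrees; the focal length in pixels is half the picture's height over the tangent of half this angle, whatever the lens; pixels are square), "cx", "cy" (the principal point, pixels), "pose" (4x4, takes a point from camera to world coordinates). Camera axes: x right, y up, looking along -z (the intrinsics and any distortion apply to the point x, -y, -z); pixel columns grow to the right and rows downward; lengths in m; the calibration is good to about 2 mm. A picture is of the moment at which its call begins. camera_info takes no time and is no camera call.
- bot.job_done(): hands the job in; it is judged then, once.
The state is a dict: "clock": time; "joint_pos": joint angles; "joint_vel": joint speeds; "tau": joint torques, N m; "eef_pos": TCP position; "tool_rot": TCP orientation; "ft_force": force on the tool from outside, world axes, zero at the start; "ft_torque": the same for the moment, N m; "grip_width": finger opening in m; "grasp_force": force on a finger pad.
Only numpy, scipy, OpenCV 4.12 (cv2) and the standard library are available. Lean on these libraries where they do the work, as an engineer would, in place of code of your own. Each camera call takes 0.05 s, during which the arm holds its last target. There are 200 camera calls.

## Working session

There is one attempt and no reset: what is moved stays moved. The work goes in short steps, Python scripts to look and compute and a tool call to move; the robot and the scene stay as the last step left them, time stands still between calls to the robot, and variables do not carry over. Pictures are saved under pics/ and viewed, at most 10 in all, crops included, and the job is handed in when it is done.

Besides the shell and the picture viewer there is one more tool, called after "Request:" as name(argument=value, ...) on one line, values as JSON. step_arm: Moves the arm, as the interface text tells. Scaled input: -1 to 1 covers 0.5 m each way for a shift and pi/4 rad each way for a turn. Its arguments: {"type":"object","properties":{"targets":{"type":"string"}},"required":["targets"]}

```bash
mkdir -p pics; python3 - <<'E'
from workcell import bot
import cv2,numpy as np
for n in("top","side"):
    cv2.imwrite(f"pics/{n}0.png",cv2.cvtColor(bot.camera(n),cv2.COLOR_RGB2BGR)); print(n,bot.camera_info(n))
o=bot.get_obs();print(o)
E
```

```text
top {'vertical_fov': 50.703988449264294, 'cx': 315.6881276852289, 'cy': 202.71456176673004, 'pose': array([[-0.03836772,  0.97266768, -0.22900984,  0.32207899],
       [-0.99925722, -0.03817061,  0.00529193, -0.02762294],
       [-0.00359415,  0.22904278,  0.97340972,  0.84267246],
       [ 0.        ,  0.        ,  0.        ,  1.        ]])}
side {'vertical_fov': 43.90423854305172, 'cx': 315.9721194916183, 'cy': 197.91924301237702, 'pose': array([[-0.99918738,  0.02722685, -0.02971987,  0.47135942],
       [-0.03954541, -0.51965151,  0.85346263,  0.70108725],
       [ 0.00779313,  0.85394438,  0.52030593,  0.54769697],
       [ 0.        ,  0.        ,  0.        ,  1.        ]])}
{'clock': 0.1, 'joint_pos': array([-1.29604435e+00,  2.41352396e-01,  3.85216768e-03,  1.33525270e+00,
        2.25290191e-05,  1.57080174e+00]), 'joint_vel': array([ 0.00216333, -0.00093119,  0.00447704, -0.0014037 , -0.00089955,
       -0.00039675]), 'tau': array([-9.65746076e-04, -3.73136473e+01,  2.53010827e+01,  1.08510617e-02,
       -2.49078948e-04, -4.25121016e-06]), 'eef_pos': array([ 0.13550047, -0.480676  ,  0.23049206]), 'tool_rot': array([ 9.90578648e-01,  1.36941540e-01, -1.22816720e-04, -9.70624477e-04]), 'ft_force': array([-0.01438871,  0.18258859, -0.02021015]), 'ft_torque': array([-0.01047379, -0.0205397 , -0.00846419]), 'grasp_force': 0.0, 'grip_width': 0.08548817754912923}
```

View pics/top0.png

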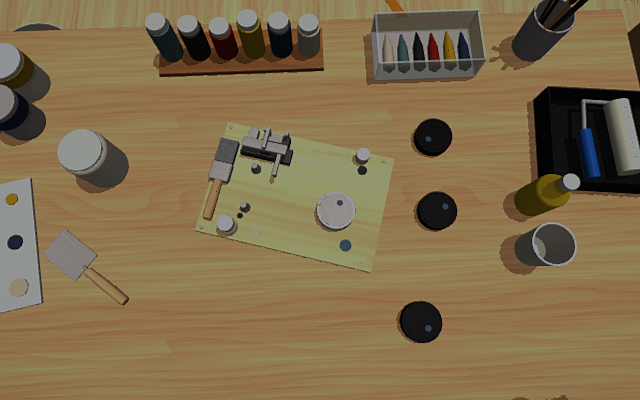

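View pics/side0.png

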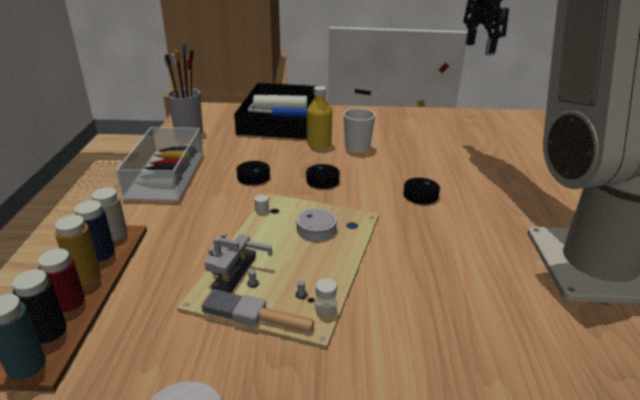

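The top view shows the board at about (195–395, 122–272). The posts are near (245,206) and (239,215), the clamp near (268,148), the tin near (336,211), the jar near (226,225), the pot near (363,157) and the brush on the left. I'll enlarge both views.

```bash
python3 - <<'E'
import cv2
a=cv2.imread("pics/top0.png")[115:275,190:400];cv2.imwrite("pics/c1.png",cv2.convertScaleAbs(cv2.resize(a,(788,600),interpolation=cv2.INTER_CUBIC),alpha=1.4))
a=cv2.imread("pics/side0.png")[190:340,180:380];cv2.imwrite("pics/c2.png",cv2.convertScaleAbs(cv2.resize(a,(800,600),interpolation=cv2.INTER_CUBIC),alpha=1.3))
E
```

```text
(no output)
```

View pics/c1.png

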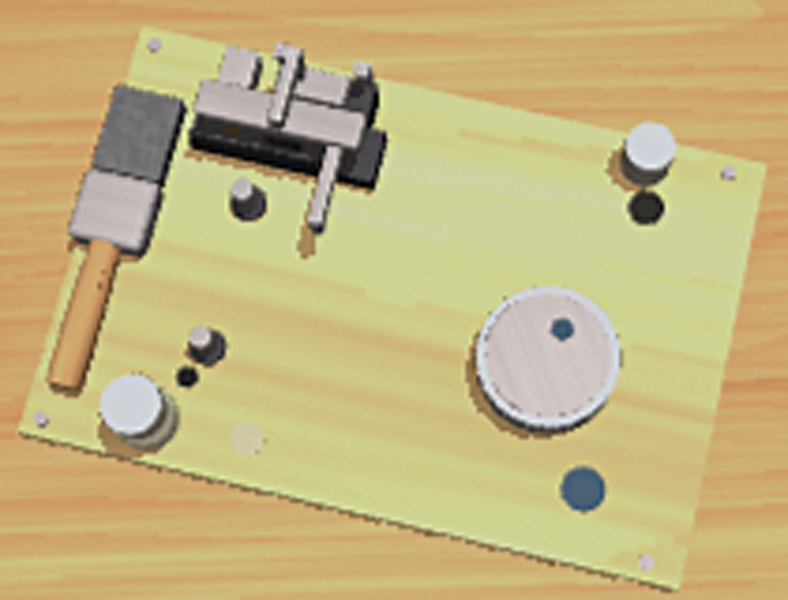

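View pics/c2.png

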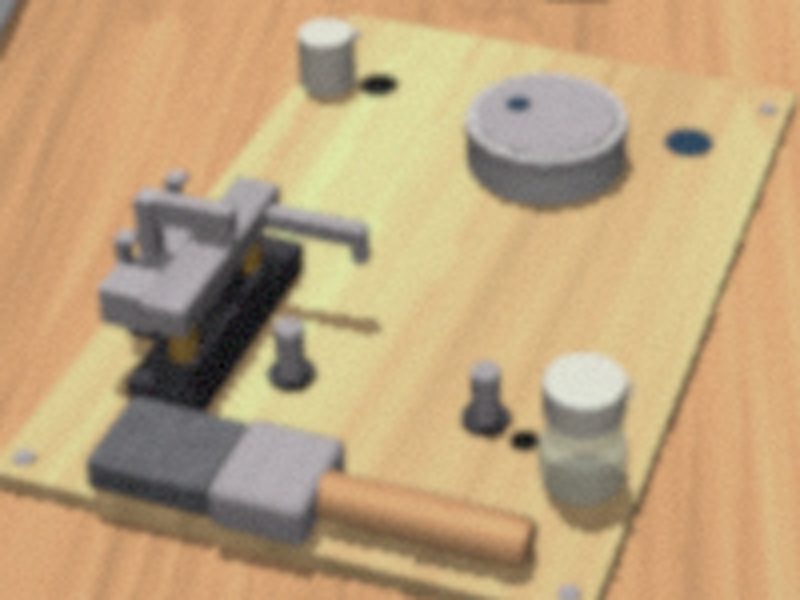

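The crops show:

| Feature | c1 (top) | c2 (side) |
|---|---|---|
| Post tops | (241,186), (200,337) | (289,324), (486,371) |
| Tin top centre | (548,356) | (547,122) |
| Screws | (154,45), (728,173), (645,562), (41,419) | (24,458), –, (768,109), (569,592) |
| Pin | about (318,222) | tip (361,258) |
| Tab | about (280,118) at its lower end | about (190,215) |

```bash
cat > h.py <<'E'
from workcell import bot
import numpy as np,cv2
I={n:bot.camera_info(n) for n in("top","side")}
def P(n):
    i=I[n];f=200/np.tan(np.radians(i["vertical_fov"]/2));M=np.diag([1,-1,-1,1])@np.linalg.inv(i["pose"])
    return np.array([[f,0,i["cx"]],[0,f,i["cy"]],[0,0,1]])@M[:3]
T=lambda p:np.array([190+(p[0]+.5)/3.752-.5,115+(p[1]+.5)/3.75-.5])
S=lambda p:np.array([180+(p[0]+.5)/4-.5,190+(p[1]+.5)/4-.5])
def atz(n,p,z):
    M=P(n);H=M[:,[0,1,3]].copy();H[:,2]+=M[:,2]*z
    q=np.linalg.solve(H,[*p,1]);return q[:2]/q[2]
def tri(a,b):
    X=cv2.triangulatePoints(P("top"),P("side"),a.reshape(2,1),b.reshape(2,1))[:,0];return X[:3]/X[3]
def proj(n,X): q=P(n)@[*X,1];return q[:2]/q[2]
E
python3 - <<'E'
from h import *
np.set_printoptions(precision=4,suppress=True)
pts=dict(postR=((241,186),(289,324),.034),postL=((200,337),(486,371),.034),tin=((548,356),(547,122),.032),s1=((154,45),(24,458),.008),s3=((645,562),(768,109),.008),s4=((41,419),(569,592),.008))
R={}
for k,(a,b,z) in pts.items():
    R[k]=[tri(T(a),S(b)),atz("top",T(a),z),atz("side",S(b),z)];print(k,*R[k])
c=[atz("top",T(p),.008) for p in((142,27),(766,163),(678,588),(22,432))]
print("corners",*c,[np.linalg.norm(c[i]-c[i-1]) for i in range(4)])
pr,pl=[(R[k][1]+R[k][2])/2 for k in("postR","postL")]
d=pr-pl;print("post dist",np.linalg.norm(d),"yaw",np.arctan2(d[1],d[0]))
e=(c[0]-c[1])+(c[3]-c[2]);print("yaw from long edges",np.arctan2(e[1],e[0])-np.pi/2)
E
```

```text
postR [0.5949 0.089  0.0357] [0.5967 0.0892] [0.5944 0.0874]
postL [0.5141 0.1112 0.0336] [0.5143 0.1111] [0.5138 0.1118]
tin [ 0.4975 -0.0709  0.0285] [ 0.4974 -0.0708] [ 0.4969 -0.0655]
s1 [0.6905 0.1416 0.0088] [0.6913 0.1418] [0.6905 0.1409]
s3 [ 0.3901 -0.1172  0.0087] [ 0.3904 -0.1173] [ 0.3898 -0.1182]
s4 [0.4785 0.2002 0.0093] [0.4788 0.2006] [0.4786 0.199 ]
corners [0.7026 0.1487] [ 0.6074 -0.1983] [ 0.3763 -0.1337] [0.4721 0.2106] [np.float64(0.23861808473232174), np.float64(0.35980790232489157), np.float64(0.23997684521443113), np.float64(0.35730331336774435)]
post dist 0.08470383024520874 yaw -0.27672034494933145
yaw from long edges -0.2695777810960831
```

Request:
step_arm(targets="0.2 0.691 0.704 -0.1 0 0 1;0.2 0.691 0.704 -0.1 0 0 1;0.2 0.691 0.704 -0.1 0 0 1;0.2 0.691 0.704 -0.1 0 0 1;0.2 0.691 0.704 -0.1 0 0 1;0.2 0.691 0.704 -0.1 0 0 1;0.2 0.691 0.704 -0.1 0 0 1;0.2 0.691 0.704 -0.1 0 0 1;0.2 0.691 0.704 -0.1 0 0 1;0.2 0.691 0.704 -0.1 0 0 1")

```text
clock: 0.93
eef_pos: [0.4269, -0.1835, 0.1889]
tool_rot: [0.863, 0.506, -0.0, -0.0]
ft_force: [0.8, -1.9, 0.7]
grip_width: 0.0512
grasp_force: 0.0
```

Request:
step_arm(targets="0.2 0.1 0.1 -0.1 0 0 0.306;0.2 0.1 0.1 -0.1 0 0 0.306;0.2 0.1 0.1 -0.1 0 0 0.306;0.2 0.1 0.1 -0.1 0 0 0.306;0.2 0.1 0.1 -0.1 0 0 0.306")

```text
clock: 1.35
eef_pos: [0.4754, -0.1353, 0.1389]
tool_rot: [0.796, 0.605, -0.001, -0.001]
ft_force: [0.1, -0.4, 0.3]
grip_width: 0.051
grasp_force: 0.0
```

```bash
cat >> h.py <<'E'
ex=np.array([.9638,-.2667]);ey=np.array([.2667,.9638]);N=np.array([.5511,.0864])
def st():
    o=bot.get_obs();p=o["eef_pos"];q=o["tool_rot"];d=p[:2]-N
    print("board xy",d@ex,d@ey,"z",p[2],"yaw-tool-x",2*np.arctan2(q[1],q[0]),o["ft_force"],o["clock"])
E
python3 -c "
from h import *
st();print(bot.get_obs()['joint_pos'])"
```

```text
board xy -0.013844292102978321 -0.23386453310967223 z 0.13888421047285393 yaw-tool-x 1.300276696755935 [ 0.06677786 -0.37256942  0.31925897] 1.35
[-2.76962969e-01  2.92155530e-01 -1.75537057e-01  1.10504667e+00
 -5.05535315e-04  1.56435348e+00]
```

Request:
step_arm(targets="0.2 0.01 0.006 -0.08 0 0 0;0.2 0.01 0.006 -0.16 0 0 0;0.2 0.01 0.006 -0.21 0 0 0;0.2 0.01 0.006 -0.235 0 0 0;0.2 0.01 0.006 -0.25 0 0 0;0.2 0.01 0.006 -0.25 0 0 0")

```text
clock: 1.85
eef_pos: [0.4798, -0.1335, 0.0138]
tool_rot: [0.797, 0.604, -0.001, -0.001]
ft_force: [-0.1, -0.9, 0.6]
grip_width: 0.0515
grasp_force: 0.0
```

```bash
python3 -c "
from h import *
st()
a=bot.camera('top')[115:275,190:400];b=bot.camera('side')[190:340,180:380]
r=lambda i:cv2.convertScaleAbs(cv2.resize(i[...,::-1],(400,300),interpolation=cv2.INTER_CUBIC),alpha=1.4)
cv2.imwrite('pics/d1.png',np.hstack([r(a),r(b)]))"
```

```text
board xy -0.010027577981435639 -0.230968696151536 z 0.0138167108399679 yaw-tool-x 1.2976800381439682 [-0.10015169 -0.8571691   0.61054887] 1.85
```

View pics/d1.png

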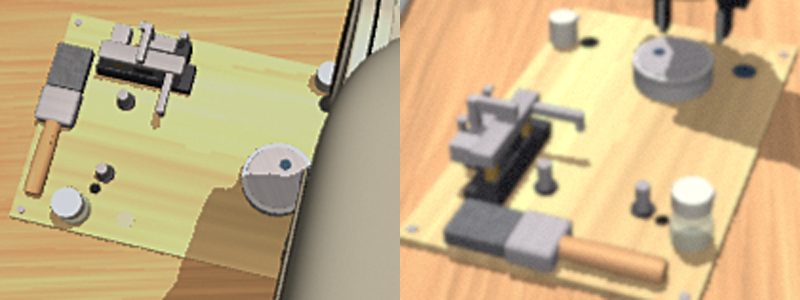

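The side view shows the fingers either side of the tin's -y side, clear of everything, with the tin unmoved.

Request:
step_arm(targets="0.2 0.008 0.022 0 0 0 0;0.2 0.016 0.044 0 0 0 0;0.2 0.024 0.066 0 0 0 0;0.2 0.032 0.088 0 0 0 0;0.2 0.04 0.11 0 0 0 0;0.2 0.048 0.132 0 0 0 0;0.2 0.056 0.154 0 0 0 0;0.2 0.063 0.174 0 0 0 0;0.2 0.068 0.19 0 0 0 0;0.2 0.072 0.2 0 0 0 0")

```text
clock: 2.78
eef_pos: [0.5174, -0.0312, 0.0143]
tool_rot: [0.796, 0.606, -0.0, 0.0]
ft_force: [-1.5, -3.3, 2.0]
grip_width: 0.0515
grasp_force: 2.5
```

```bash
python3 -c "
from h import *
st()"
```

```text
board xy -0.0011592241660884166 -0.12230785794692978 z 0.014294656370228895 yaw-tool-x 1.3016185276507612 [-1.47275067 -3.29015498  2.04522388] 2.7833
```

Request:
step_arm(targets="0.2 0.006 0.014 0 0 0 0;0.2 0.011 0.028 0 0 0 0;0.2 0.016 0.042 0 0 0 0;0.2 0.021 0.056 0 0 0 0;0.2 0.024 0.066 0 0 0 0;0.2 0.026 0.073 0 0 0 0;0.2 0.026 0.076 0 0 0 0;0.2 0.026 0.076 0 0 0 0")

```text
clock: 3.45
eef_pos: [0.5304, 0.0062, 0.0142]
tool_rot: [0.796, 0.606, 0.0, -0.0]
ft_force: [0.8, -1.4, 1.5]
grip_width: 0.051
grasp_force: 1.2
```

```bash
python3 -c "
from h import *
st()
a=bot.camera('top')[115:275,190:400];b=bot.camera('side')[190:340,180:380]
r=lambda i:cv2.convertScaleAbs(cv2.resize(i[...,::-1],(400,300),interpolation=cv2.INTER_CUBIC),alpha=1.4)
cv2.imwrite('pics/d2.png',np.hstack([r(a),r(b)]))"
```

```text
board xy 0.0014485904092085145 -0.08276387333445806 z 0.014222642409725386 yaw-tool-x 1.3010598201112873 [ 0.7892081  -1.42731971  1.50454188] 3.45
```

View pics/d2.png

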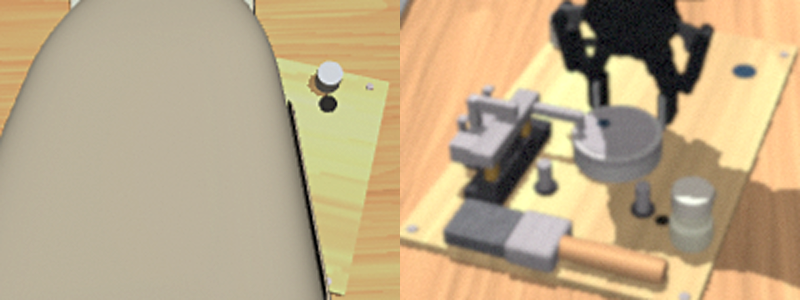

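The side view shows the tin near y_b = -43 in front of the posts, with the pin arm still up and nothing else moved. Next I back off, shut the fingers and turn the tool 90°.

Request:
step_arm(targets="0.2 -0.014 -0.048 0 0 0 0;-1 -0.03 -0.106 0.04 0 0 0;-1 -0.03 -0.106 0.04 0 0 0.3;-1 -0.03 -0.106 0.04 0 0 1;-1 -0.03 -0.106 0.04 0 0 1;-1 -0.03 -0.106 0.04 0 0 1;-1 -0.03 -0.106 0.04 0 0 1;-1 -0.03 -0.106 0.04 0 0 1;-1 -0.03 -0.106 0.04 0 0 1;-1 -0.03 -0.106 0.04 0 0 1")

```text
clock: 4.38
eef_pos: [0.5145, -0.047, 0.0339]
tool_rot: [0.503, 0.864, 0.0, -0.001]
ft_force: [0.0, 0.4, 0.1]
grip_width: 0.0
grasp_force: 0.0
```

Request:
step_arm(targets="-1 0 0 0 0 0 1;-1 0 0 0 0 0 1;-1 0 0 0 0 0 1;-1 0 0 0 0 0 1;-1 0 0 0 0 0 1;-1 0 0 0 0 0 1;-1 0 0 -0.04 0 0 1;-1 0 0 -0.04 0 0 1")

```text
clock: 5.05
eef_pos: [0.5129, -0.0469, 0.0119]
tool_rot: [0.135, 0.991, 0.0, -0.002]
ft_force: [-1.0, -0.1, -0.5]
grip_width: 0.0
grasp_force: 0.0
```

```bash
python3 -c "
from h import *
st();print(bot.get_obs()['joint_pos'],bot.get_obs()['tool_rot'])
a=bot.camera('top')[115:275,190:400];b=bot.camera('side')[190:340,180:380]
r=lambda i:cv2.convertScaleAbs(cv2.resize(i[...,::-1],(400,300),interpolation=cv2.INTER_CUBIC),alpha=1.4)
cv2.imwrite('pics/d3.png',np.hstack([r(a),r(b)]))"
```

```text
board xy -0.0012655111407743505 -0.13869506995829864 z 0.011890498509403116 yaw-tool-x 2.8706558325617433 [-0.97336361 -0.1238019  -0.53486415] 5.05
[-0.09176333  0.4764406  -0.27814855  0.82074516  0.00087163  0.17917151] [ 1.35054084e-01  9.90835534e-01  3.36266250e-04 -2.28586308e-03]
```

View pics/d3.png

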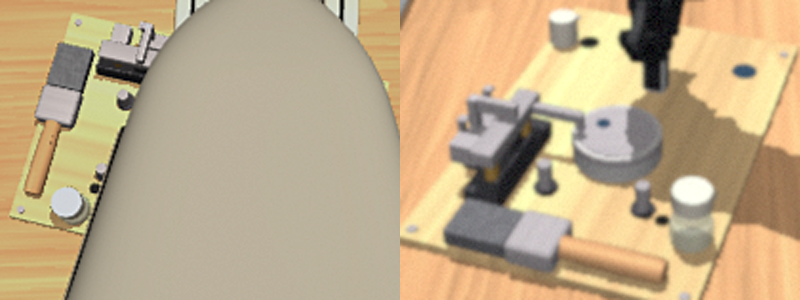

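The side view shows the shut gripper behind the tin. The tin's top centre is at about (618,131) in the composite, and the pin is up.

```bash
python3 -c "
from h import *
for y in(129,133):
  d=atz('side',(180+218/2,190+y/2),.032)-N;print(d@ex,d@ey)"
```

```text
0.0005290036110635139 -0.04773629740227294
-0.00135855793243343 -0.042658437393361226
```

Request:
step_arm(targets="-1 0.008 0.02 0.006 0 0 0;-1 0.013 0.04 0.006 0 0 0;-1 0.018 0.06 0.006 0 0 0;-1 0.022 0.07 0.006 0 0 0;-1 0.026 0.08 0.006 0 0 0;-1 0.029 0.09 0.006 0 0 0;-1 0.032 0.1 0.006 0 0 0;-1 0.034 0.106 0.006 0 0 0;-1 0.036 0.112 0.006 0 0 0;-1 0.036 0.112 0.006 0 0 0")

```text
clock: 5.98
eef_pos: [0.5333, 0.0091, 0.0173]
tool_rot: [0.135, 0.991, 0.0, 0.0]
ft_force: [-0.5, -0.8, -0.3]
grip_width: 0.0
grasp_force: 0.2
```

```bash
python3 -c "
from h import *
st()"
```

```text
board xy 0.0034380093316380518 -0.07923303887851511 z 0.01730391046724985 yaw-tool-x 2.8715956466216874 [-0.52283508 -0.75695829 -0.26609652] 5.9833
```

Request:
step_arm(targets="-1 -0.006 0.002 0 0 0 0;-1 -0.004 0.01 0 0 0 0;-1 -0.002 0.018 0 0 0 0;-1 0 0.026 0 0 0 0;-1 0.002 0.032 0 0 0 0;-1 0.003 0.036 0 0 0 0;-1 0.004 0.04 0 0 0 0;-1 0.004 0.04 0 0 0 0")

```text
clock: 6.65
eef_pos: [0.5351, 0.0293, 0.0172]
tool_rot: [0.134, 0.991, 0.0, -0.0]
ft_force: [0.1, -0.2, -0.5]
grip_width: 0.0001
grasp_force: 0.1
```

```bash
python3 -c "
from h import *
st()
b=bot.camera('side')[215:315,220:370]
cv2.imwrite('pics/d4.png',cv2.convertScaleAbs(cv2.resize(b[...,::-1],(750,500),interpolation=cv2.INTER_CUBIC),alpha=1.4))
for p in((289,324),(486,371)): print((S(p)-(220,215)+.5)*5)
f=200/np.tan(np.radians(I['side']['vertical_fov']/2))
g=[(proj('side',(*(N+.038*(ex*np.cos(t)+ey*np.sin(t))),.032))-(220,215)+.5)*5 for t in np.linspace(0,6.28,200)];g=np.array(g)
print('expected home rim extents',g.min(0),g.max(0))"
```

```text
board xy -0.00015160733775809764 -0.0593108565614678 z 0.017168591281221113 yaw-tool-x 2.87199996747073 [ 0.09187004 -0.24108103 -0.47301892] 6.65
[161.875 280.625]
[408.125 339.375]
expected home rim extents [177.84383579 213.86468233] [415.68458576 367.72678713]
```

View pics/d4.png

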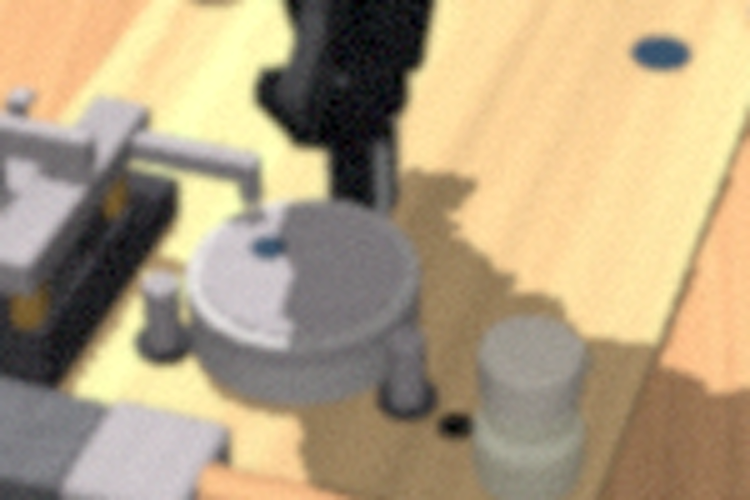

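The tin's rim spans x 187–420, y 201–345, against 178–416 and 214–368 when home, so it is still roughly 8 mm short. I'll continue slowly.

Request:
step_arm(targets="-1 0.001 0.004 0 0 0 0;-1 0.002 0.008 0 0 0 0;-1 0.003 0.011 0 0 0 0;-1 0.004 0.014 0 0 0 0;-1 0.004 0.014 0 0 0 0")

```text
clock: 7.12
eef_pos: [0.5361, 0.0348, 0.0172]
tool_rot: [0.135, 0.991, -0.001, -0.001]
ft_force: [-2.1, -4.4, 2.3]
grip_width: 0.0001
grasp_force: 2.5
```

Request:
step_arm(targets="-1 0.001 0.002 0 0 0 0;-1 0.001 0.004 0 0 0 0;-1 0.001 0.006 0 0 0 0")

```text
clock: 7.37
eef_pos: [0.5357, 0.0366, 0.0171]
tool_rot: [0.135, 0.991, -0.002, -0.001]
ft_force: [-4.7, -8.1, 4.5]
grip_width: -0.0004
grasp_force: 4.3
```

Request:
step_arm(targets="-1 0.001 0.002 0 0 0 0;-1 0.001 0.004 0 0 0 0;-1 0.001 0.004 0 0 0 0")

```text
clock: 7.62
eef_pos: [0.5356, 0.0382, 0.0171]
tool_rot: [0.136, 0.991, -0.003, -0.002]
ft_force: [-5.7, -8.3, 6.3]
grip_width: -0.0
grasp_force: 4.7
```

```bash
python3 -c "
from h import *
st()"
```

```text
board xy -0.0021272165288410048 -0.050555100565083146 z 0.01712904571732479 yaw-tool-x 2.869745113295279 [-5.65449027 -8.29740798  6.27343455] 7.6167
```

```bash
python3 -c "
from h import *
b=bot.camera('side')[215:315,220:370]
cv2.imwrite('pics/d5.png',cv2.convertScaleAbs(cv2.resize(b[...,::-1],(750,500),interpolation=cv2.INTER_CUBIC),alpha=1.4))"
```

```text
(no output)
```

View pics/d5.png

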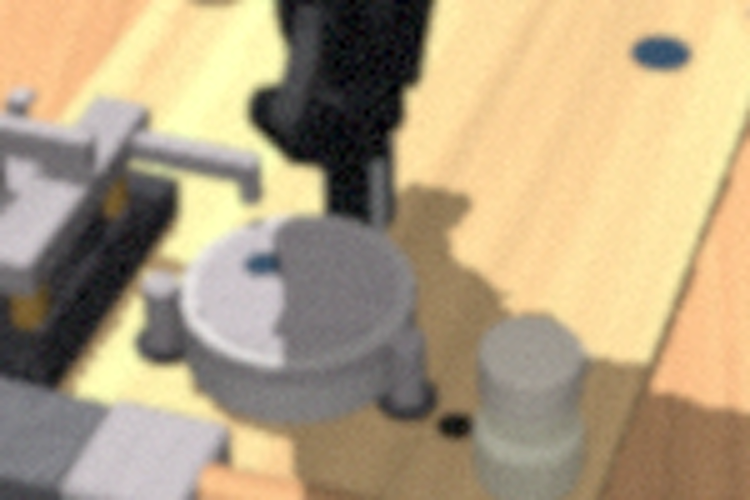

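The tin's rim now spans x 182–415, y 214–365, which matches home to about 1 mm. One firmer press will confirm it.

Request:
step_arm(targets="-1 0.001 0.002 0 0 0 0;-1 0.002 0.005 0 0 0 0;-1 0.002 0.005 0 0 0 0")

```text
clock: 7.92
eef_pos: [0.5357, 0.039, 0.0171]
tool_rot: [0.136, 0.991, -0.005, -0.003]
ft_force: [-7.6, -12.2, 8.5]
grip_width: 0.0002
grasp_force: 7.3
```

Request:
step_arm(targets="-1 0.001 0.002 0 0 0 0;-1 0.002 0.004 0 0 0 0;-1 0.002 0.004 0 0 0 0")

```text
clock: 8.17
eef_pos: [0.5357, 0.0392, 0.0171]
tool_rot: [0.137, 0.991, -0.007, -0.003]
ft_force: [-9.5, -17.9, 9.8]
grip_width: 0.0
grasp_force: 9.9
```

Force rose from 12 to 18 N with only 0.2 mm of motion, so the tin is home. I'll back off, lift and locate the tab.

Request:
step_arm(targets="-1 -0.004 -0.012 0 0 0 0;-1 -0.01 -0.036 0 0 0 0;-1 -0.02 -0.07 0.02 0 0 0;-1 -0.02 -0.07 0.1 0 0 0;-1 -0.02 -0.07 0.18 0 0 0;-1 -0.02 -0.07 0.2 0 0 0;-1 -0.02 -0.07 0.2 0 0 0")

```text
clock: 8.75
eef_pos: [0.5339, 0.0102, 0.1218]
tool_rot: [0.135, 0.991, 0.001, 0.005]
ft_force: [0.0, -0.3, -0.0]
grip_width: -0.0002
grasp_force: 0.0
```

```bash
python3 -c "
from h import *
st();p=bot.get_obs()['eef_pos']
for q,z in (((300,60),.074),((285,122),.074),((366,112),.058),((357,146),.058),((197,82),.058)):
  d=atz('top',T(q),z)-N;print(q,d@ex,d@ey)
print('goal',(N+.08*ex-.028*ey),'shift/.5',(N+.08*ex-.028*ey-p[:2])/.5)"
```

```text
board xy 0.0037546090749186927 -0.0780575989647898 z 0.12181342667368589 yaw-tool-x 2.871290062158487 [ 0.01570014 -0.28718548 -0.03516837] 8.75
(300, 60) 0.10507013820270117 -0.006125792502450071
(285, 122) 0.07023726304379252 -0.0072818007962181
(366, 112) 0.09078921463564678 -0.0439623288050414
(357, 146) 0.07137791087756605 -0.04399860108442658
(197, 82) 0.08673587019800384 0.04720158507630644
goal [0.6207364 0.0380776] shift/.5 [0.17366999 0.05581574]
```

Request:
step_arm(targets="-1 0.06 0.018 0 0 0 0;-1 0.13 0.04 0 0 0 0;-1 0.175 0.055 -0.02 0 0 0;-1 0.175 0.055 -0.06 0 0 0;-1 0.175 0.055 -0.09 0 0 0;-1 0.175 0.055 -0.1 0 0 0;-1 0.175 0.055 -0.1 0 0 0")

```text
clock: 9.33
eef_pos: [0.6152, 0.0377, 0.0639]
tool_rot: [0.135, 0.991, -0.0, -0.003]
ft_force: [0.6, 0.6, -0.0]
grip_width: 0.0001
grasp_force: 0.0
```

```bash
python3 -c "
from h import *
st()
b=bot.camera('side')[200:320,200:360]
cv2.imwrite('pics/d6.png',cv2.convertScaleAbs(cv2.resize(b[...,::-1],(800,600),interpolation=cv2.INTER_CUBIC),alpha=1.4))"
```

```text
board xy 0.07479794890011209 -0.029849374998784445 z 0.06388244542824952 yaw-tool-x 2.8716930814086066 [ 0.62256586  0.61567625 -0.00978855] 9.3333
```

View pics/d6.png

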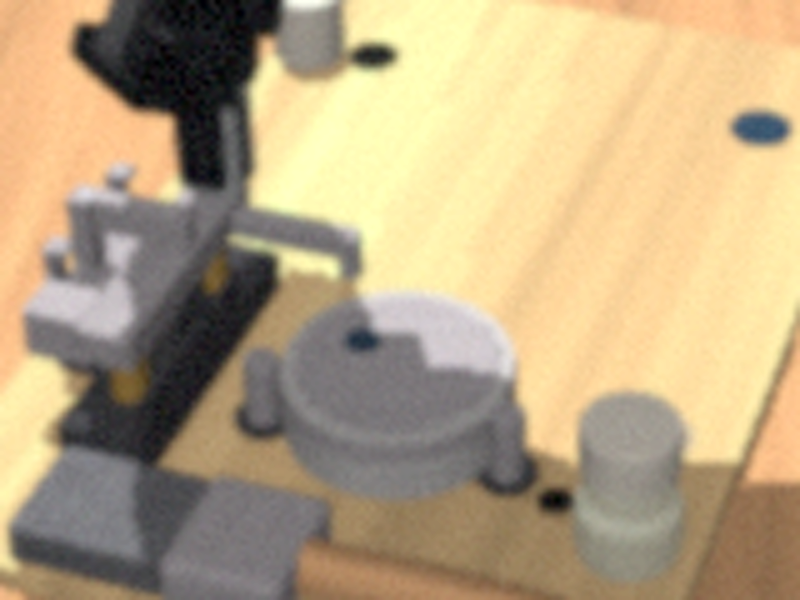

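The tin is seated in the posts, the pin is beside it, and the finger is above the bar on the tab's -y side.

Request:
step_arm(targets="-1 0.011 0.001 0 0 0 0;-1 0.011 0.001 -0.004 0 0 0;-1 0.011 0.001 -0.008 0 0 0;-1 0.011 0.001 -0.012 0 0 0;-1 0.011 0.001 -0.016 0 0 0;-1 0.011 0.001 -0.02 0 0 0;-1 0.011 0.001 -0.024 0 0 0;-1 0.011 0.001 -0.024 0 0 0")

```text
clock: 10.05
eef_pos: [0.6231, 0.0381, 0.0553]
tool_rot: [0.135, 0.991, 0.0, 0.0]
ft_force: [-0.5, 0.6, 2.7]
grip_width: -0.0001
grasp_force: 1.4
```

Request:
step_arm(targets="-1 0 0 -0.003 0 0 0;-1 0 0 -0.006 0 0 0;-1 0 0 -0.006 0 0 0")

```text
clock: 10.3
eef_pos: [0.6232, 0.038, 0.0524]
tool_rot: [0.135, 0.991, -0.0, 0.0]
ft_force: [-0.8, -0.2, 4.5]
grip_width: -0.0001
grasp_force: 1.9
```

Request:
step_arm(targets="-1 0 0 -0.003 0 0 0;-1 0 0 -0.006 0 0 0;-1 0 0 -0.006 0 0 0")

```text
clock: 10.55
eef_pos: [0.6232, 0.0381, 0.0492]
tool_rot: [0.135, 0.991, -0.0, 0.0]
ft_force: [-1.7, -0.4, 4.0]
grip_width: 0.0
grasp_force: 2.3
```

Request:
step_arm(targets="-1 0 0 -0.003 0 0 0;-1 0 0 -0.006 0 0 0;-1 0 0 -0.006 0 0 0")

```text
clock: 10.8
eef_pos: [0.6232, 0.0381, 0.0463]
tool_rot: [0.135, 0.991, -0.0, 0.0]
ft_force: [-0.8, -0.3, 5.2]
grip_width: -0.0001
grasp_force: 2.8
```

Request:
step_arm(targets="-1 0 0 -0.003 0 0 0;-1 0 0 -0.006 0 0 0;-1 0 0 -0.006 0 0 0")

```text
clock: 11.05
eef_pos: [0.6232, 0.0381, 0.0435]
tool_rot: [0.135, 0.991, 0.0, 0.0]
ft_force: [-1.8, -0.8, 5.9]
grip_width: 0.0
grasp_force: 3.2
```

Request:
step_arm(targets="-1 0 0 -0.003 0 0 0;-1 0 0 -0.004 0 0 0;-1 0 0 -0.004 0 0 0")

```text
clock: 11.3
eef_pos: [0.6232, 0.0381, 0.0419]
tool_rot: [0.135, 0.991, 0.0, 0.0]
ft_force: [-2.1, 0.3, 6.7]
grip_width: -0.0002
grasp_force: 3.4
```

Request:
step_arm(targets="-1 0 0 -0.002 0 0 0;-1 0 0 -0.004 0 0 0;-1 0 0 -0.004 0 0 0")

```text
clock: 11.55
eef_pos: [0.6233, 0.0381, 0.0415]
tool_rot: [0.135, 0.991, 0.0, 0.001]
ft_force: [-4.5, 0.4, 13.7]
grip_width: 0.0005
grasp_force: 7.0
```

The stop is at z = 0.0415 (13.7 N). Next I slide to +y.

Request:
step_arm(targets="-1 0.001 0.005 0 0 0 0;-1 0.003 0.01 0 0 0 0;-1 0.004 0.015 0 0 0 0;-1 0.005 0.02 0 0 0 0;-1 0.007 0.024 0 0 0 0;-1 0.007 0.024 0 0 0 0")

```text
clock: 12.05
eef_pos: [0.6273, 0.0466, 0.0415]
tool_rot: [0.136, 0.991, -0.003, 0.002]
ft_force: [-4.6, -8.2, 14.1]
grip_width: -0.0003
grasp_force: 7.6
```

Request:
step_arm(targets="-1 0.001 0.005 0 0 0 0;-1 0.003 0.01 0 0 0 0;-1 0.004 0.015 0 0 0 0;-1 0.004 0.015 0 0 0 0")

```text
clock: 12.38
eef_pos: [0.6291, 0.053, 0.0415]
tool_rot: [0.136, 0.991, -0.004, 0.001]
ft_force: [-4.3, -10.4, 15.2]
grip_width: 0.0001
grasp_force: 8.3
```

Request:
step_arm(targets="-1 0.001 0.005 0 0 0 0;-1 0.003 0.01 0 0 0 0;-1 0.004 0.015 0 0 0 0;-1 0.005 0.02 0 0 0 0;-1 0.005 0.02 0 0 0 0")

```text
clock: 12.8
eef_pos: [0.6319, 0.0632, 0.0415]
tool_rot: [0.136, 0.991, -0.004, 0.002]
ft_force: [-3.9, -10.9, 14.6]
grip_width: -0.0003
grasp_force: 8.1
```

Request:
step_arm(targets="-1 0.001 0.005 0 0 0 0;-1 0.003 0.01 0 0 0 0;-1 0.004 0.015 0 0 0 0;-1 0.004 0.015 0 0 0 0")

```text
clock: 13.13
eef_pos: [0.634, 0.0708, 0.0415]
tool_rot: [0.136, 0.991, -0.004, 0.002]
ft_force: [-2.7, -10.5, 13.1]
grip_width: -0.0
grasp_force: 8.0
```

Request:
step_arm(targets="-1 0 0.004 0 0 0 0;-1 0.001 0.008 0 0 0 0;-1 0.001 0.008 0 0 0 0")

```text
clock: 13.38
eef_pos: [0.634, 0.071, 0.0416]
tool_rot: [0.138, 0.99, -0.007, 0.002]
ft_force: [-4.9, -20.0, 15.6]
grip_width: 0.0006
grasp_force: 12.5
```

Request:
step_arm(targets="-1 0 0.003 0 0 0 0;-1 0 0.005 0 0 0 0;-1 0 0.005 0 0 0 0")

```text
clock: 13.63
eef_pos: [0.6341, 0.0711, 0.0416]
tool_rot: [0.139, 0.99, -0.009, 0.002]
ft_force: [-4.4, -24.6, 16.2]
grip_width: -0.0003
grasp_force: 14.7
```

The keeper is at its hard end. I'll ease back, then lift.

Request:
step_arm(targets="-1 -0.002 -0.01 0 0 0 0;-1 -0.005 -0.02 0 0 0 0;-1 -0.008 -0.03 0.004 0 0 0;-1 -0.01 -0.036 0.012 0 0 0;-1 -0.01 -0.036 0.03 0 0 0;-1 -0.01 -0.036 0.08 0 0 0;-1 -0.01 -0.036 0.14 0 0 0;-1 -0.01 -0.036 0.2 0 0 0;-1 -0.01 -0.036 0.2 0 0 0")

```text
clock: 14.38
eef_pos: [0.6321, 0.0643, 0.1463]
tool_rot: [0.135, 0.991, 0.001, 0.005]
ft_force: [1.1, -0.1, 1.4]
grip_width: 0.0001
grasp_force: 0.0
```

Request:
step_arm(targets="-1 -0.1 -0.2 0.1 0 0 0;-1 -0.1 -0.3 0.1 0 0 0;-1 -0.2 -0.4 0.1 0 0 0;-1 -0.3 -0.5 0.1 0 0 0;-1 -0.3 -0.6 0.1 0 0 0;-1 -0.3 -0.6 0.1 0 0 0;-1 -0.3 -0.6 0.1 0 0 0;-1 -0.3 -0.6 0.1 0 0 0;-1 -0.3 -0.6 0.1 0 0 0;-1 -0.3 -0.6 0.1 0 0 0")

```text
clock: 15.22
eef_pos: [0.4771, -0.2388, 0.1894]
tool_rot: [0.137, 0.991, -0.0, -0.0]
ft_force: [0.7, -0.3, 0.0]
grip_width: -0.0
grasp_force: 0.0
```

```bash
python3 -c "
from h import *
st()
a=bot.camera('top')[115:275,190:400];b=bot.camera('side')[200:320,200:360]
r=lambda i:cv2.convertScaleAbs(cv2.resize(i[...,::-1],(400,300),interpolation=cv2.INTER_CUBIC),alpha=1.4)
cv2.imwrite('pics/d7.png',np.hstack([r(a),r(b)]))"; ls pics
```

```text
board xy 0.01546637663954635 -0.33319419816265367 z 0.18942614997352636 yaw-tool-x 2.866204383400906 [ 0.74680257 -0.26552779  0.02077696] 15.2167
c1.png
c2.png
d1.png
d2.png
d3.png
d4.png
d5.png
d6.png
d7.png
side0.png
top0.png
```

I've used all 10 picture views, so I'll check the result numerically with template matching.

```bash
python3 -c "
from h import *
new={n:cv2.cvtColor(bot.camera(n),cv2.COLOR_RGB2GRAY) for n in('top','side')}
old={n:cv2.imread(f'pics/{n}0.png',0) for n in('top','side')}
def m(n,x0,y0,x1,y1,exp,R=9):
  t=old[n][y0:y1,x0:x1];ax,ay=int(round(x0+exp[0])),int(round(y0+exp[1]))
  w=new[n][ay-R:ay+R+y1-y0,ax-R:ax+R+x1-x0]
  r=cv2.matchTemplate(w,t,cv2.TM_CCOEFF_NORMED);_,s,_,l=cv2.minMaxLoc(r);return round(s,3),l[0]+ax-R-x0,l[1]+ay-R-y0
B=lambda x,y,z:np.array([*(N+x*ex+y*ey),z])
for n in('top','side'):
  t0=np.array([.4974,-.0695,.032]);e=proj(n,B(0,0,.032))-proj(n,t0);c=proj(n,t0).astype(int)
  print(n,'tin expected',e,'found',m(n,c[0]-22,c[1]-20,c[0]+22,c[1]+20,e))
  # bar +y end
  c=proj(n,B(.08,.036,.058)).astype(int);e=proj(n,B(.08,.036,.0425))-proj(n,B(.08,.036,.058))
  print(n,'bar if down',e,'found',m(n,c[0]-9,c[1]-7,c[0]+9,c[1]+9,e*.5))
  c=proj(n,B(.076,-.003,.072)).astype(int);e=proj(n,B(.076,.025,.072))-proj(n,B(.076,-.003,.072))
  print(n,'tab if across',e,'found',m(n,c[0]-9,c[1]-9,c[0]+9,c[1]+9,e*.5,14))
"
```

```text
top tin expected [-79.49241956 -23.32455823] found (0.529, np.int64(-80), np.int64(-23))
top bar if down [1.2518358  2.85998908] found (0.675, np.int64(-1), np.int64(3))
top tab if across [-13.92562005  -3.09601842] found (0.688, np.int64(-13), np.int64(-1))
side tin expected [-37.28575969  53.1064049 ] found (0.756, np.int64(-38), np.int64(59))
side bar if down [0.89338879 7.73887644] found (0.757, np.int64(1), np.int64(9))
side tab if across [-7.86891674 10.16200913] found (0.758, np.int64(2), np.int64(2))
```

```bash
python3 -c "
from workcell import bot
print(bot.job_done())"
```

```text
the job is handed in; nothing more can be done
None
```

I've handed the job in, but no verdict came back. The tin was pushed home until the force climbed with no further motion, the spring bar was pressed to its stop, and the keeper was slid to its hard end before I let go. The end check was by template matching only (10-view limit used up): the top view fits all three in place, the side view agrees on the bar but gave poor matches for the tin (6 px off) and tab, and I did not re-check the jar, pot and brush.

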